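# Hold an exhaust valve spring compressed on the lever compressor

## Robot

A 7-joint arm with a two-finger parallel gripper is mounted at the origin on the work surface. World frame = base frame: x ahead of the robot, y to its left, z up, the work surface at z = 0. Lengths are in m, angles in rad, forces in N, time in s.
With the tool pointing down it reaches from about 0.4 to 0.85 m from the base axis. Payload 10.4 kg.
Tool frame: the origin (TCP) lies midway between the tips of the shut fingers; the grasp point (between the pads) lies 19 mm behind it; x points along the fingers, z is the direction in which the jaws open and shut, and the axes are right-handed (so a half turn about x gives the same grasp; the last joint's range is limited). The gripper opens to 87 mm and grips with 3 to 60 N. Pads are 19 mm wide; open, the fingers measure 117 mm over their backs; the gripper's body (75 mm by 190 mm) begins 51 mm behind the grasp point.
Start: joints at [-1.159, 0.332, -0.065, 1.46, 0.022, 1.35, -0.088], TCP at [0.263, 0.567, 0.223] pointing down, gripper open.
Joint ranges: [-2.6, 2.6], [-0.5, 2.12], [-1.47, 1.34], [0.16, 2.42], [-1.27, 4.41], [0.06, 2.06], [-2.6, 2.6]. Speed limits (rad/s): [2.22, 2.22, 2.79, 2.79, 3.14, 3.14, 3.14].

## Interface

Orientations are given as a unit quaternion [x, y, z, w].
In Python, from bench import read_state, camera, camera_params, close_job gives the robot as it stands.
- The arm moves only by the tool arm_command, never from a script. Its argument "targets" is a list of rows, each a list of 7 numbers: the closure in counts, from 0 (fully open) to 255 (shut), then the shift along the tool's x, y, z in mm, then the turn, a rotation vector about the tool's x, y, z in rad. A call has 1 to 10 rows; each row is the pose to reach, as a shift and turn from the pose commanded when the call began, along the tool's axes at that moment; what a row does not reach only later rows make up. A row lasts 1/10 s, in which the tool goes at most 50 mm and 8.59 degrees, less where a joint would pass 70% of its speed; a pose out of reach is approached as far as the arm can. A call with a gripper value outside its range is refused whole. The fingers move at their own pace and stop on an object; "newtons" is the grip in N (left out, the last holds). Time passes only in rows, so rows that repeat a pose let the fingers close. It gives the time, the measured TCP pose, the force and the opening at its end, in the units of the state.
- read_state(): the state, without advancing time (a new reading comes with each control period).
- camera(name): name is "scene" or "top"; returns the picture (420x560x3 uint8, red, green, blue); there is no depth.
- camera_params(name): a dict with "intrinsics" (3x3 intrinsics, pixels), "dist" ([k1, k2, p1, p2, k3] as OpenCV has them; the pictures are not rectified), "xyz" and "orientation" of the camera in the world. Camera axes: x right, y down, z forward; pixel columns grow to the right and rows downward; lengths in m; the calibration is good to about 2 mm. A picture is of the moment at which its call begins. camera_params takes no time and is no camera call.
- close_job(): hands the job in, once; it reports no verdict.
The state is a dict: "time": time; "joint_positions": joint angles; "joint_vel": joint speeds; "joint_torque": joint torques, N m; "ee_pos": TCP position; "eef_rot": TCP orientation; "ft_force": force on the tool from outside, world axes, zero at the start; "torque": the same for the moment, N m; "width": finger opening in m.
Only numpy, scipy, OpenCV 4.12 (cv2) and the standard library are available. Lean on these libraries where they do the work, as an engineer would, in place of code of your own. Each camera call takes 0.05 s, during which the arm holds its last target.

## Task

The mower's cylinder head sits drawn out on the slide of the lever valve-spring compressor: push it along the slide, under the raised foot, until it is fully home against the end stop. Then bring the lever down until the exhaust valve's spring is squeezed by about 8 mm, so that the brass keepers stand clear and I can pick them out, and never squeeze the spring solid. The lever springs back if let go, so finish while holding it down there, and leave the other things on the cart where they are.

Things in the scene. Friction and masses are not known exactly. Their poses are not given: they have to be found in the camera images.
- compressor: Lever valve-spring compressor, bolted to the cart; its place and turn differ from run to run. Origin: underside of its base plate, straight below where the foot presses; x is the way the head slides in, y points to the lever's pillar, z up. Base plate 10 mm thick, x -165 to 55, y -54 to 110 mm. Two rails along x, 67 mm apart, 10 mm wide, x -150 to 30 mm, tops at z 18 mm, guide the head
- end_stop (a point): Middle of the end stop's face (towards -x of the compressor), at the plate's top (z 10 mm): 26.5 mm in +x from the compressor's origin. The stop is a steel bar across the slide, 87 mm wide, top at z 34 mm. The front of the head's block rests against it when home
- lever: The lever, a steel bar 10 mm wide, 22 mm high. Origin: its pivot on top of the pillar (y 75 mm, z 110 mm from the compressor's origin), axis along its own and the compressor's x; from here the bar runs along its own -y over the slide to the grip. At rest it rises 0.30 rad above level. Pillar: two green cheeks, 28 mm wide over both, y 55 to 95 mm, 132 mm high
- lever_grip (a point): Middle of the round red grip with black bands, on its axis, 230 mm from the pivot; 27 mm thick, 86 mm long, along the bar. 178 mm above the cart at rest; about 122 when the foot meets the retainer, 98 with the spring squeezed 8 mm (3 mm for 1 mm at the spring). A return spring asks 2 to 4 N here, the valve spring adds 5 N at first touch; 16 N in all at 8 mm. Springs back up when let go
- presser_foot (a point): Underside of the dark steel forked foot, midway between its tines. The foot is fixed under the lever, 75 mm from the pivot: two round tines along the bar, 11 mm apart, straddle the valve stem and press on the retainer. The point is 94 mm above the cart at rest (15 mm above the valve stems that pass below)
- head: Aluminium finned cylinder head, about 0.6 kg, loose on the slide. Origin: centre of the underside of its block (100 along x, 64 along y, 36 mm high); x points to the end stop. On top two valves with springs at y 0: exhaust at x 24 mm (far from the neck), intake at x -16 mm; also a spark plug, 65 mm high. Starts 45 to 85 mm short of home; home is its origin at x -23.5 mm in the compressor's frame
- neck_end (a point): Middle of the end face of the head's intake neck, at x -80 mm, z 24 mm of the head, on the side away from the end stop: push here. The flange here is 44 mm wide, 6 mm thick, z 10 to 38 mm; the neck behind it is 30 mm wide, z 10 to 36 mm
- exhaust_stem_tip (a point): Tip of the exhaust valve's stem (5.5 mm thick), 69 mm above the head's underside, 79 mm above the cart; it stays put in the head, the valve resting on the plate. The brass keepers sit round it 4.5 to 8.5 mm below the tip
- exhaust_retainer (a joint): How far the exhaust spring is squeezed, in m: 0 free, 0.012 solid. The retainer is the dark steel disc, 26 mm across, 4 mm thick, on top of the spring; its top is 64 mm above the head's underside (74 mm above the cart) when free and sinks by this value. It takes 15 N at the foot to start it, 35 N at 8 mm
- funnel_stand: Bystander: red plastic funnel, 156 mm across the rim, in a steel tripod stand, 182 mm high. Origin under its centre
- wheel_hub: Bystander: silver aluminium mower wheel hub, flange 90 mm across, 42 mm high. Origin under its centre
- ignition_coil: Bystander: tan bakelite ignition coil on a dark iron core, about 80 x 60 mm, 51 mm high. Origin under its centre
- parts_dish: Bystander: round steel dish, 92 mm across, 26 mm high. Origin under its centre
- grommet: Bystander: black rubber grommet ring, 38 mm across, 11 mm high. Origin under its centre
- extension_bar: Bystander: chrome socket extension bar, 158 mm long, 20 mm thick, lying along its x. Origin under its middle
There are look-alikes about, which are no part of the job. Leave any orange or pink look-alike of the head alone.

How it is judged:
By the outcome, as a careful person would: the job done as asked, in the order asked, and still so for the second after the job is handed in, while the arm keeps its last pose, push and grip.
It also fails if it takes over 48 s, if anything falls off the work surface, if the arm or the gripper's body presses on something with over 40 N, if the wrist force passes 120 N, or if a joint passes its speed limit or range.

## Working session

There is one attempt and no reset: what is moved stays moved. The work goes in short steps, Python scripts to look and compute and a tool call to move; the robot and the scene stay as the last step left them, time stands still between calls to the robot, and variables do not carry over. Pictures are saved under pics/ and viewed, and the job is handed in when it is done.

Besides the shell and the picture viewer there is one more tool, called after "Emit:" by a JSON object that holds its "op" and its "data", one argument or row to a line. arm_command: Moves the arm, as the interface text tells. Its arguments: {"type":"object","properties":{"targets":{"type":"array"},"newtons":{"type":"number"}},"required":["targets"]}

```bash
ls; mkdir -p pics; python3 - <<'E'
from bench import *
import cv2
for n in ("scene","top"):
    im=camera(n); cv2.imwrite(f"pics/{n}0.png",im[:,:,::-1]); 
    p=camera_params(n); print(n,p)
print(read_state())
E
```

```text
pics
scene {'intrinsics': array([[449.04166357,   0.        , 292.35876236],
       [  0.        , 449.04166357, 205.6448962 ],
       [  0.        ,   0.        ,   1.        ]]), 'dist': array([-0.11617719,  0.        ,  0.        ,  0.        ,  0.        ]), 'xyz': array([ 1.06402849, -0.51514003,  1.16670891]), 'orientation': array([ 0.87568476,  0.36848848, -0.12010888, -0.28803871])}
top {'intrinsics': array([[460.81583284,   0.        , 275.71668327],
       [  0.        , 460.81583284, 207.51507674],
       [  0.        ,   0.        ,   1.        ]]), 'dist': array([0.04955377, 0.        , 0.        , 0.        , 0.        ]), 'xyz': array([0.34851285, 0.01706547, 1.20648365]), 'orientation': array([ 0.70812579, -0.70246902,  0.04544471, -0.05504468])}
{'time': 0.1, 'joint_positions': array([-1.15859995,  0.33278538, -0.0647229 ,  1.46084788,  0.02159554,
        1.34987709, -0.08852052]), 'joint_vel': array([-0.00081735, -0.00330834, -0.0002889 , -0.00413096,  0.00090621,
        0.00133549,  0.00105347]), 'joint_torque': array([ 9.43316518e-04, -6.24544430e+01,  2.46202550e-02, -3.90717173e+01,
       -6.14419626e-02,  3.66727402e-02,  7.10610766e-05]), 'ee_pos': array([0.26311348, 0.5665489 , 0.2218526 ]), 'eef_rot': array([-0.38063679,  0.59642808,  0.38014664,  0.59571613]), 'ft_force': array([ 0.70628056,  0.06877805, -0.18928613]), 'torque': array([-0.02640123, -0.0162106 ,  0.0104119 ]), 'width': 0.0870771330656993}
```

View pics/scene0.png

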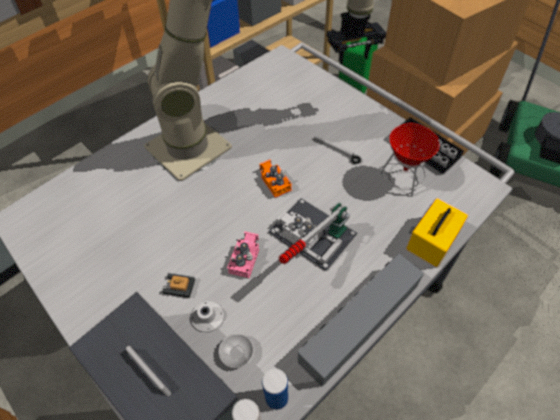

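View pics/top0.png

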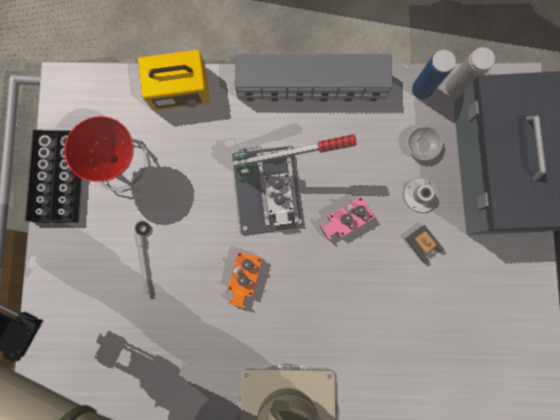

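The top view shows the compressor at about (270,190), with the lever running right to the red grip at (337,144). The neck faces the robot (down). I'll zoom in.

```bash
python3 - <<'E'
import cv2
a=cv2.imread("pics/top0.png")[120:245,220:370]; cv2.imwrite("pics/topz.png",cv2.resize(a,None,fx=5,fy=4.8,interpolation=2)[:600])
cv2.imwrite("pics/topz.png",cv2.resize(a,None,fx=4.8,fy=4.8,interpolation=2))
a=cv2.imread("pics/scene0.png")[170:290,220:380]; cv2.imwrite("pics/scz.png",cv2.resize(a,None,fx=5,fy=5,interpolation=2))
E
```

```text
(no output)
```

View pics/topz.png

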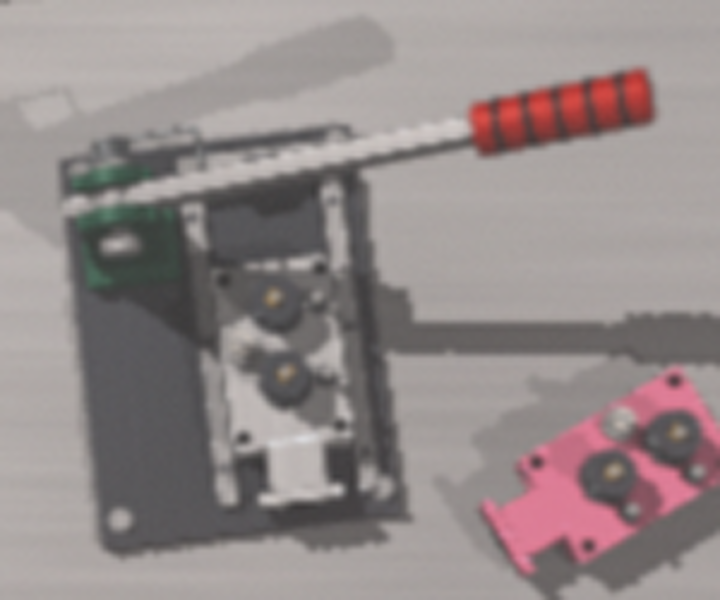

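View pics/scz.png

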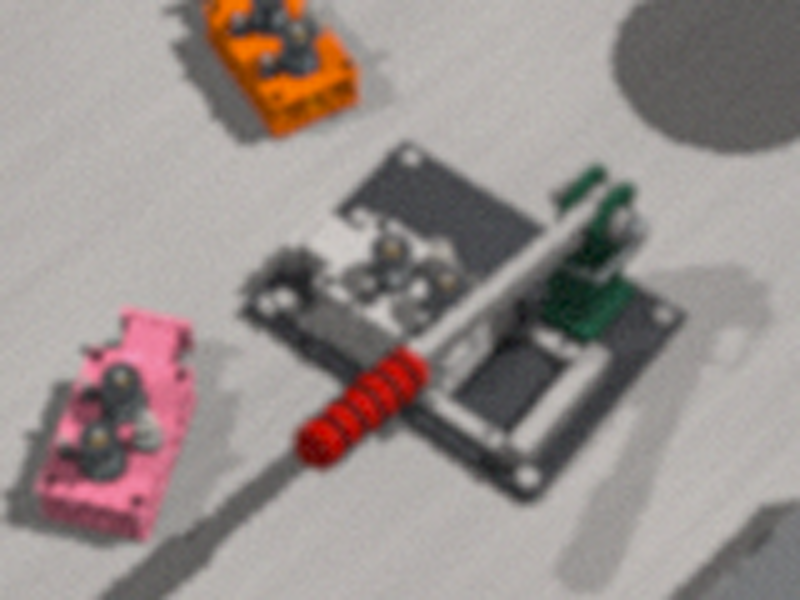

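```bash
cat > h.py <<'E'
import numpy as np, cv2
from bench import *
from scipy.spatial.transform import Rotation as R
def ray(n,uv):
    p=camera_params(n); q=cv2.undistortPoints(np.array(uv,float).reshape(-1,1,2),p["intrinsics"],p["dist"]).reshape(-1,2)
    d=R.from_quat(p["orientation"]).apply(np.c_[q,np.ones(len(q))]); return p["xyz"],d
def onz(n,uv,z):
    o,d=ray(n,uv); return o+d*((z-o[2])/d[:,2])[:,None]
def proj(n,X):
    p=camera_params(n);r=R.from_quat(p["orientation"]).inv(); 
    return cv2.projectPoints(np.array(X,float).reshape(-1,1,3),r.as_rotvec(),-r.apply(p["xyz"]),p["intrinsics"],p["dist"])[0].reshape(-1,2)
def tri(a,b):
    o1,d1=ray("top",[a]);o2,d2=ray("scene",[b]);d1=d1[0];d2=d2[0]
    s=np.linalg.lstsq(np.c_[d1,-d2],o2-o1,rcond=None)[0];P=o1+s[0]*d1;Q=o2+s[1]*d2;return (P+Q)/2,np.linalg.norm(P-Q)
E
python3 - <<'E'
from h import *
np.set_printoptions(precision=4,suppress=True)
zt=lambda L:[(220+(x+.5)/4.8-.5,120+(y+.5)/4.8-.5) for x,y in L]
zs=lambda L:[(220+(x+.5)/5-.5,170+(y+.5)/5-.5) for x,y in L]
def red(f,box):
    h=cv2.cvtColor(cv2.imread(f),cv2.COLOR_BGR2HSV);m=(((h[...,0]<6)|(h[...,0]>174))&(h[...,1]>150)&(h[...,2]>80)).astype(np.uint8)
    k=np.zeros_like(m);x,y,X,Y=box;k[y:Y,x:X]=m[y:Y,x:X];k=cv2.morphologyEx(k,cv2.MORPH_CLOSE,np.ones((3,3)));
    c=max(cv2.findContours(k,0,1)[0],key=cv2.contourArea);return cv2.minAreaRect(c)
a=red("pics/top0.png",(300,120,370,165));b=red("pics/scene0.png",(270,230,315,270));print(a,b)
print("grip",tri(a[0],b[0]))
c=onz("top",zt([(62,160),(345,127),(408,517),(105,552)]),.01);print("corners",c,np.linalg.norm(np.diff(c,axis=0),axis=1))
c2=onz("scene",zs([(687,318),(530,503),(245,310),(408,142)]),.01);print("corners scene",c2)
s=onz("top",zt([(273,296),(287,375)]),.079);s2=onz("scene",zs([(442,285),(392,250)]),.079);print("stems",s,s2,np.linalg.norm(s[0]-s[1]))
n=onz("top",zt([(262,503),(342,495)]),.048);print("neck edge",n,n.mean(0),np.linalg.norm(n[0]-n[1]))
E
```

```text
((336.4306335449219, 141.54913330078125), (8.211088180541992, 35.809471130371094), 81.25383758544922) ((291.5835876464844, 250.9700164794922), (10.109806060791016, 30.610246658325195), 51.8427734375)
grip (array([ 0.6481, -0.1066,  0.1811]), np.float64(0.0020078533430615475))
corners [[ 0.6661  0.1507  0.01  ]
 [ 0.6859 -0.0065  0.01  ]
 [ 0.4682 -0.0416  0.01  ]
 [ 0.4479  0.1226  0.01  ]] [0.1585 0.2204 0.1654]
corners scene [[ 0.6706  0.1509  0.01  ]
 [ 0.6905 -0.0113  0.01  ]
 [ 0.4767 -0.0391  0.01  ]
 [ 0.4549  0.1244  0.01  ]]
stems [[0.576  0.0318 0.079 ]
 [0.5345 0.0242 0.079 ]] [[0.579  0.0263 0.079 ]
 [0.5411 0.0229 0.079 ]] 0.042190432499969156
neck edge [[ 0.4712  0.0371  0.048 ]
 [ 0.4758 -0.005   0.048 ]] [0.4735 0.016  0.048 ] 0.04231929412649747
```

```bash
cat >> h.py <<'E'
yaw=np.radians(7.4);O=np.array([.628,.0355,0]);RC=R.from_euler('z',yaw)
def comp(p): return RC.inv().apply(np.array(p)-O)
def world(p): return RC.apply(p)+O
def plan(target_comp,s=None):
    s=s or read_state();T=R.from_quat(s["eef_rot"]);best=None
    for sg in(1,-1):
        x=np.array([0,0,-1.]);z=RC.apply([0,sg,0]);G=R.from_matrix(np.c_[x,np.cross(z,x),z])
        rv=(T.inv()*G).as_rotvec()
        if best is None or np.linalg.norm(rv)<np.linalg.norm(best):best=rv
    print("shift",T.inv().apply(world(target_comp)-s["ee_pos"])*1000,"turn",best,np.degrees(np.linalg.norm(best)))
E
python3 - <<'E'
from h import *
np.set_printoptions(precision=3,suppress=True)
s=read_state();print(R.from_quat(s["eef_rot"]).as_matrix())
plan([-.18,0,.2]);plan([-.18,0,.025])
print(onz("top",[(245,278),(262,252),(228,300)],.03), onz("top",[(100,150)],.18))
E
```

```text
[[-0.    -0.907  0.421]
 [-0.001  0.421  0.907]
 [-1.    -0.    -0.001]]
shift [  22.388 -402.491 -424.134] turn [-0.564 -0.001 -0.   ] 32.310973386044914
shift [ 197.388 -402.484 -423.92 ] turn [-0.564 -0.001 -0.   ] 32.310973386044914
[[0.337 0.11  0.03 ]
 [0.402 0.068 0.03 ]
 [0.282 0.151 0.03 ]] [[0.625 0.434 0.18 ]]
```

Emit:
{"op": "arm_command", "data": {
  "targets": [
    [255,2,-30,-32,-0.04,0,0],
    [255,4,-65,-69,-0.1,0,0],
    [255,6,-100,-106,-0.16,0,0],
    [255,8,-135,-143,-0.22,0,0],
    [255,10,-170,-179,-0.28,0,0],
    [255,12,-205,-216,-0.34,0,0],
    [255,14,-240,-253,-0.4,0,0],
    [255,16,-275,-290,-0.46,0,0],
    [255,17,-305,-321,-0.52,0,0],
    [255,18,-325,-342,-0.564,0,0]
  ],
  "newtons": 20
}}

```text
time: 1.1
ee_pos: [0.4145, 0.116, 0.2044]
eef_rot: [-0.531, 0.467, 0.531, 0.467]
ft_force: [0.5, 0.6, 0.2]
width: 0.0152
```

```bash
python3 - <<'E'
from h import *
np.set_printoptions(precision=3,suppress=True)
s=read_state();print(s["time"],s["ee_pos"],s["joint_positions"],s["width"],s["ft_force"],comp(s["ee_pos"]))
plan([-.185,0,.1]);plan([-.185,0,.027])
E
```

```text
1.1 [0.414 0.116 0.204] [-0.681 -0.108  0.284  1.98   0.032  1.266  1.291] 0.015162744452566004 [0.532 0.581 0.176] [-0.201  0.107  0.204]
shift [ 104.406  -16.5   -107.313] turn [-0.001 -0.    -0.   ] 0.0620447076249098
shift [ 177.406  -16.506 -107.31 ] turn [-0.001 -0.    -0.   ] 0.0620447076249098
```

Emit:
{"op": "arm_command", "data": {
  "targets": [
    [255,2,-5,-30,0,0,0],
    [255,5,-10,-65,0,0,0],
    [255,10,-16,-95,0,0,0],
    [255,30,-16,-107,0,0,0],
    [255,65,-16,-107,0,0,0],
    [255,105,-16,-107,0,0,0],
    [255,140,-16,-107,0,0,0],
    [255,165,-16,-107,0,0,0],
    [255,177,-16,-107,0,0,0],
    [255,177,-16,-107,0,0,0]
  ]
}}

```text
time: 2.1
ee_pos: [0.4426, 0.0155, 0.0265]
eef_rot: [-0.531, 0.468, 0.532, 0.466]
ft_force: [0.5, 0.0, 0.3]
width: 0.0003
```

```bash
python3 - <<'E'
from h import *
np.set_printoptions(precision=3,suppress=True)
s=read_state();print(s["time"],s["joint_positions"],s["width"],s["ft_force"],comp(s["ee_pos"]))
for n in ("top","scene"):
    im=camera(n)[:,:,::-1]
    a=im[120:270,210:390] if n=="top" else im[150:300,210:390]
    cv2.imwrite(f"pics/{n}1.png",cv2.resize(a,None,fx=4,fy=4,interpolation=2))
E
```

```text
2.1 [-0.552  0.164  0.442  2.147 -0.092  0.851  1.646] 0.0003424880223837698 [0.47  0.004 0.278] [-0.186  0.004  0.026]
```

View pics/top1.png

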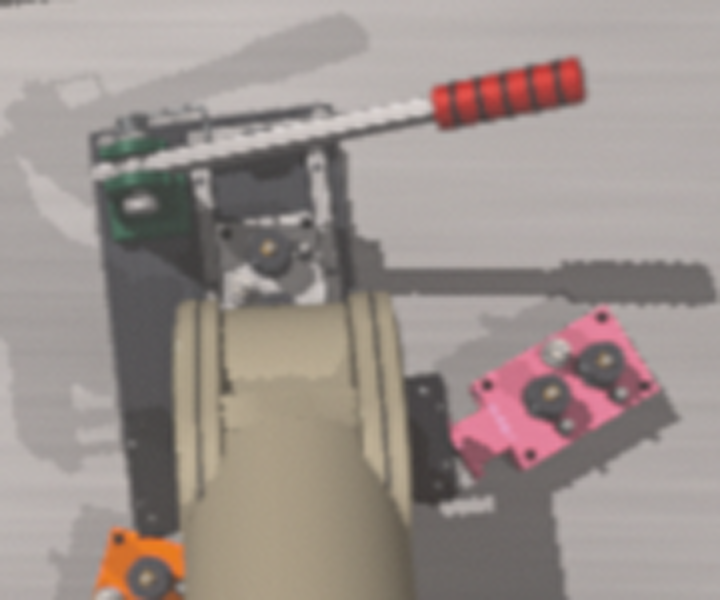

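View pics/scene1.png

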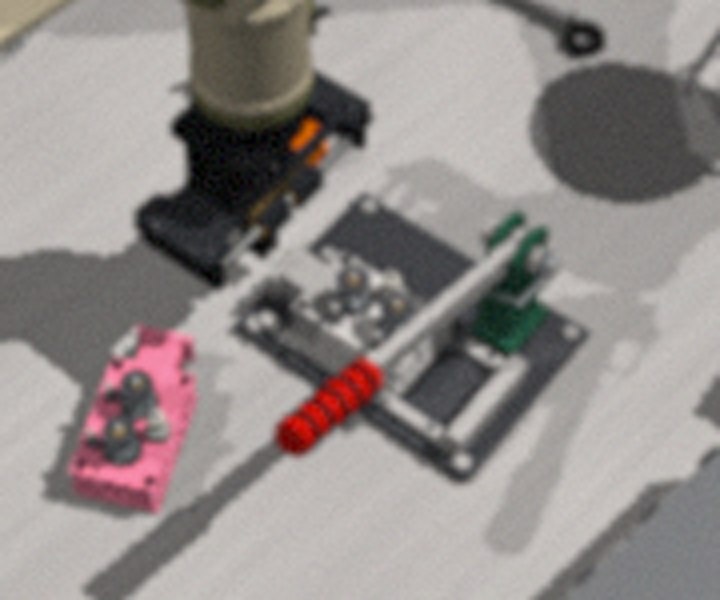

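Emit:
{"op": "arm_command", "data": {
  "targets": [
    [255,0,-8,-4,0,0,0],
    [255,0,-14,-4,0,0,0],
    [255,0,-20,-4,0,0,0],
    [255,0,-26,-4,0,0,0],
    [255,0,-32,-4,0,0,0],
    [255,0,-38,-4,0,0,0],
    [255,0,-44,-4,0,0,0],
    [255,0,-50,-4,0,0,0],
    [255,0,-56,-4,0,0,0],
    [255,0,-62,-4,0,0,0]
  ]
}}

```text
time: 3.2
ee_pos: [0.5052, 0.0198, 0.0274]
eef_rot: [-0.531, 0.467, 0.532, 0.466]
ft_force: [-5.9, -1.8, 5.2]
width: 0.0006
```

```bash
python3 - <<'E'
from h import *
np.set_printoptions(precision=4,suppress=True)
s=read_state();print(s["time"],RC.inv().apply(s["ft_force"]),comp(s["ee_pos"]))
for n in ("top","scene"):
    im=camera(n)[:,:,::-1]
    a=im[120:270,210:390] if n=="top" else im[150:300,210:390]
    cv2.imwrite(f"pics/{n}2.png",cv2.resize(a,None,fx=4,fy=4,interpolation=2))
E
```

```text
3.2 [-6.1023 -0.9859  5.1609] [-0.1238  0.0002  0.0274]
```

View pics/scene2.png

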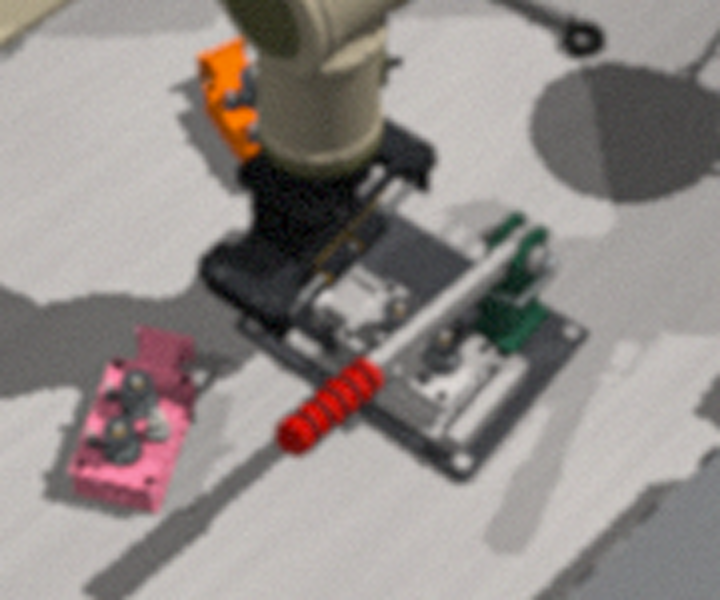

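The head is almost home: its far edge is near the stop bar at (480,390) and the exhaust valve at (447,340) is by the lever. The push force is 6 N. I'll continue in small steps until the force rises.

Emit:
{"op": "arm_command", "data": {
  "targets": [
    [255,0,-1.5,0,0,0,0],
    [255,0,-3,0,0,0,0],
    [255,0,-4.5,0,0,0,0],
    [255,0,-6,0,0,0,0],
    [255,0,-7,0,0,0,0],
    [255,0,-7,0,0,0,0]
  ]
}}

```text
time: 3.9
ee_pos: [0.5126, 0.0207, 0.0274]
eef_rot: [0.531, -0.467, -0.531, -0.467]
ft_force: [-3.3, -0.3, -0.9]
width: 0.0004
```

```bash
python3 - <<'E'
from h import *
np.set_printoptions(precision=4,suppress=True)
s=read_state();print(s["time"],RC.inv().apply(s["ft_force"]),comp(s["ee_pos"]))
E
```

```text
3.9 [-3.2741  0.146  -0.9118] [-0.1163  0.0002  0.0274]
```

Emit:
{"op": "arm_command", "data": {
  "targets": [
    [255,0,-1,0,0,0,0],
    [255,0,-2,0,0,0,0],
    [255,0,-3,0,0,0,0],
    [255,0,-3,0,0,0,0]
  ]
}}

```text
time: 4.3
ee_pos: [0.5148, 0.021, 0.0274]
eef_rot: [-0.531, 0.467, 0.532, 0.466]
ft_force: [-6.4, -2.2, 2.3]
width: 0.0008
```

Emit:
{"op": "arm_command", "data": {
  "targets": [
    [255,0,-1,0,0,0,0],
    [255,0,-2,0,0,0,0],
    [255,0,-2,0,0,0,0]
  ]
}}

```text
time: 4.6
ee_pos: [0.5148, 0.021, 0.0271]
eef_rot: [-0.53, 0.468, 0.533, 0.465]
ft_force: [-16.0, -1.6, 12.4]
width: 0.0006
```

The TCP has stopped advancing at x −0.114 (I expected −0.113), and the force rose to 16 N, so this is the stop. One more nudge, then look.

Emit:
{"op": "arm_command", "data": {
  "targets": [
    [255,0,-1,0,0,0,0],
    [255,0,-1,0,0,0,0]
  ]
}}

```text
time: 4.8
ee_pos: [0.5149, 0.0209, 0.0269]
eef_rot: [-0.529, 0.469, 0.533, 0.465]
ft_force: [-21.0, -2.4, 13.9]
width: 0.0006
```

```bash
python3 - <<'E'
from h import *
np.set_printoptions(precision=4,suppress=True)
s=read_state();print(s["time"],RC.inv().apply(s["ft_force"]),comp(s["ee_pos"]))
a=[]
for n in ("top","scene"):
    im=camera(n)[:,:,::-1]
    a.append(cv2.resize(im[135:210,240:320] if n=="top" else im[190:265,275:355],None,fx=5,fy=5,interpolation=2))
cv2.imwrite(f"pics/c3.png",np.hstack(a))
E
```

```text
4.8 [-21.1755   0.3433  13.8625] [-0.1141  0.0001  0.0269]
```

View pics/c3.png

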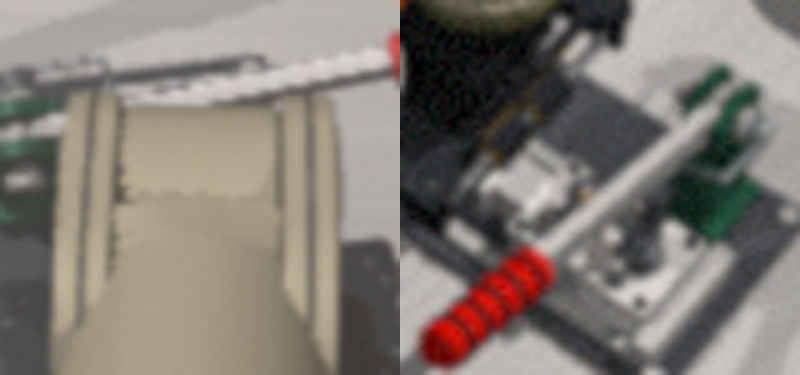

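The scene view shows the head's front edge against the stop bar. I'll back off, then lift and move over the grip.

Emit:
{"op": "arm_command", "data": {
  "targets": [
    [255,0,10,0,0,0,0],
    [255,0,25,0,0,0,0],
    [255,0,38,0,0,0,0],
    [255,-15,38,0,0,0,0],
    [255,-50,38,0,0,0,0],
    [255,-90,38,0,0,0,0],
    [255,-130,38,0,0,0,0],
    [255,-170,38,0,0,0,0],
    [255,-195,38,0,0,0,0],
    [255,-205,38,0,0,0,0]
  ]
}}

```text
time: 5.9
ee_pos: [0.4825, 0.0167, 0.2357]
eef_rot: [0.532, -0.465, -0.53, -0.469]
ft_force: [0.1, 0.7, -0.4]
width: 0.0007
```

```bash
python3 - <<'E'
from h import *
np.set_printoptions(precision=4,suppress=True)
s=read_state();print(s["time"],RC.inv().apply(s["ft_force"]),comp(s["ee_pos"]))
plan([0,-.146,.225])
a=[]
for n in ("top","scene"):
    im=camera(n)[:,:,::-1]
    a.append(cv2.resize(im[125:225,230:310] if n=="top" else im[180:280,275:355],None,fx=5,fy=5,interpolation=2))
cv2.imwrite(f"pics/c4.png",np.hstack(a))
E
```

```text
5.9 [ 0.1845  0.6837 -0.4263] [-0.1467  0.0001  0.2357]
shift [  11.3921 -146.614  -146.082 ] turn [-0.0001  0.0011  0.0061] 0.3566791792578206
```

View pics/c4.png

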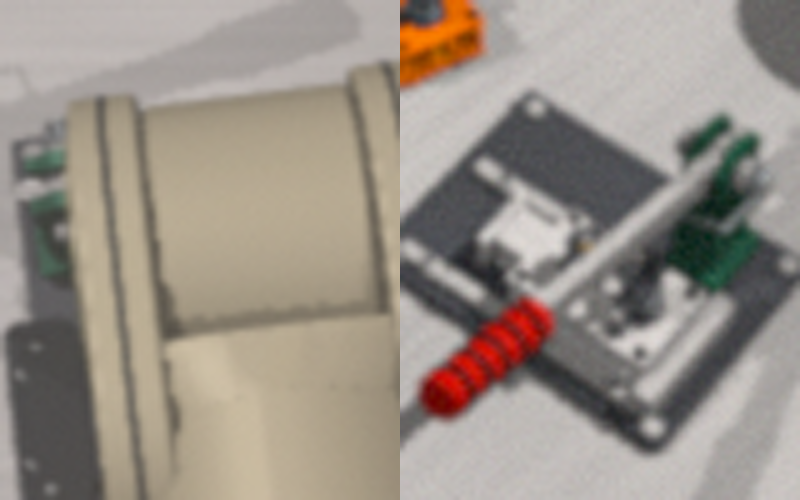

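Emit:
{"op": "arm_command", "data": {
  "targets": [
    [255,0,-30,-30,0,0,0],
    [255,0,-65,-65,0,0,0],
    [255,0,-95,-95,0,0,0],
    [255,0,-125,-125,0,0,0],
    [255,0,-142,-142,0,0,0],
    [255,5,-147,-146,0,0,0],
    [255,11,-147,-146,0,0,0],
    [255,11,-147,-146,0,0,0]
  ]
}}

```text
time: 6.8
ee_pos: [0.6442, -0.1083, 0.2194]
eef_rot: [-0.53, 0.467, 0.532, 0.466]
ft_force: [-1.0, 0.1, -1.3]
width: 0.0003
```

```bash
python3 - <<'E'
from h import *
np.set_printoptions(precision=4,suppress=True)
s=read_state();print(s["time"],s["ft_force"],comp(s["ee_pos"]),s["joint_positions"])
a=[]
for n in ("top","scene"):
    im=camera(n)[:,:,::-1]
    a.append(cv2.resize(im[110:210,230:350] if n=="top" else im[180:280,250:370],None,fx=3.3,fy=5,interpolation=2) if 0 else cv2.resize(im[110:210,270:350] if n=="top" else im[190:290,260:340],None,fx=5,fy=5,interpolation=2))
cv2.imwrite(f"pics/c5.png",np.hstack(a))
E
```

```text
6.8 [-1.048   0.0781 -1.3031] [-0.0025 -0.1446  0.2194] [-0.3214  0.4366  0.5802  1.4077 -0.2389  1.3706  1.9642]
```

View pics/c5.png

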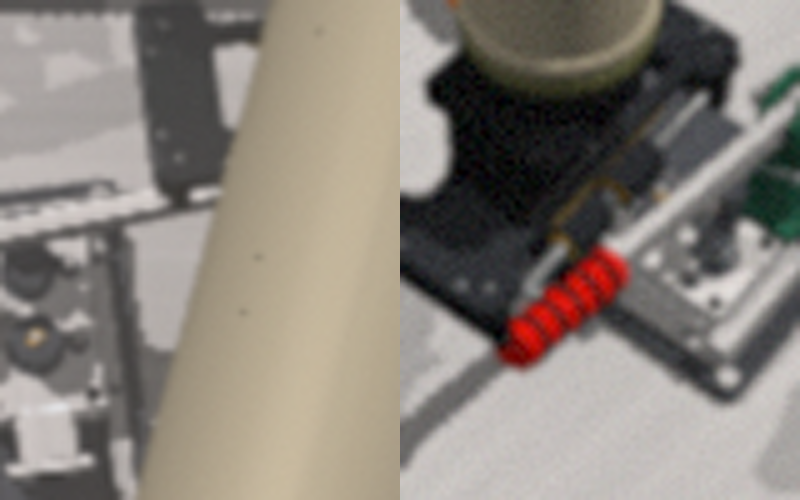

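```bash
python3 - <<'E'
from h import *
np.set_printoptions(precision=4,suppress=True)
s=read_state();p=s["ee_pos"]
for q in (p,world([0,-.1447,.178]),world([0,-.1447,.192]),world([0,-.0,.094])):
    u=proj("scene",q)[0];print(u,(u-[260,190])*5+[400,0])
im=camera("scene")[:,:,::-1]
cv2.imwrite("pics/c6.png",cv2.resize(im[215:270,265:345],None,fx=10,fy=10,interpolation=2))
E
```

```text
[290.6108 242.15  ] [553.054  260.7502]
[291.1907 251.5117] [555.9534 307.5586]
[291.1896 248.6821] [555.9478 293.4107]
[322.6964 232.0387] [713.4821 210.1934]
```

View pics/c6.png

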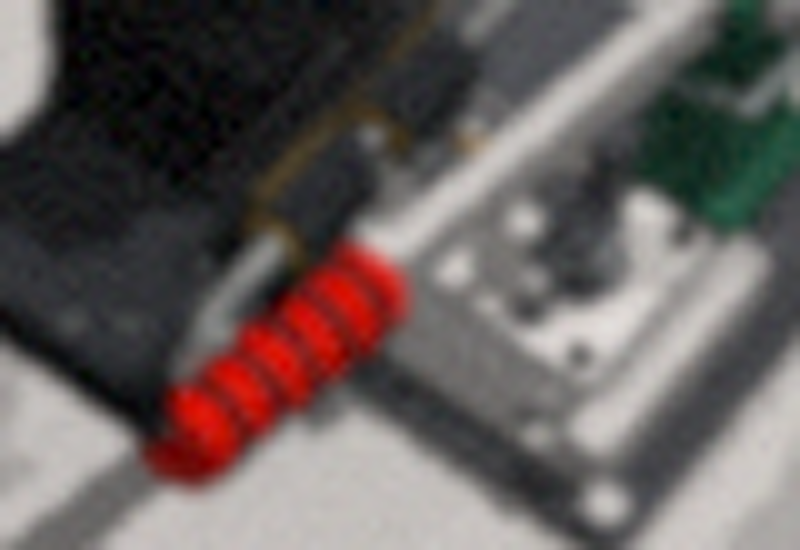

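The fingertip projects to about (290,242), just above the grip in the scene view, as it should. The grip hasn't moved. I'll descend gently.

Emit:
{"op": "arm_command", "data": {
  "targets": [
    [255,5,-3,0,0,0,0],
    [255,10,-3,0,0,0,0],
    [255,14,-3,0,0,0,0],
    [255,18,-3,0,0,0,0],
    [255,18,-3,0,0,0,0]
  ]
}}

```text
time: 7.45
ee_pos: [0.648, -0.1088, 0.2027]
eef_rot: [-0.531, 0.467, 0.532, 0.466]
ft_force: [-0.1, -0.3, -0.1]
width: 0.0003
```

Emit:
{"op": "arm_command", "data": {
  "targets": [
    [255,2,0,0,0,0,0],
    [255,4,0,0,0,0,0],
    [255,6,0,0,0,0,0],
    [255,8,0,0,0,0,0],
    [255,8,0,0,0,0,0]
  ]
}}

```text
time: 7.95
ee_pos: [0.6483, -0.1089, 0.1953]
eef_rot: [-0.531, 0.467, 0.531, 0.467]
ft_force: [0.0, -0.5, 0.1]
width: 0.0004
```

```bash
python3 - <<'E'
from h import *
np.set_printoptions(precision=4,suppress=True)
s=read_state();print(s["time"],s["ft_force"],s["torque"],comp(s["ee_pos"]))
im=camera("scene")[:,:,::-1]
cv2.imwrite("pics/c7.png",cv2.resize(im[215:270,265:345],None,fx=10,fy=10,interpolation=2))
E
```

```text
7.95 [ 0.0251 -0.4777  0.0684] [0.0482 0.009  0.0358] [ 0.0016 -0.1458  0.1953]
```

View pics/c7.png

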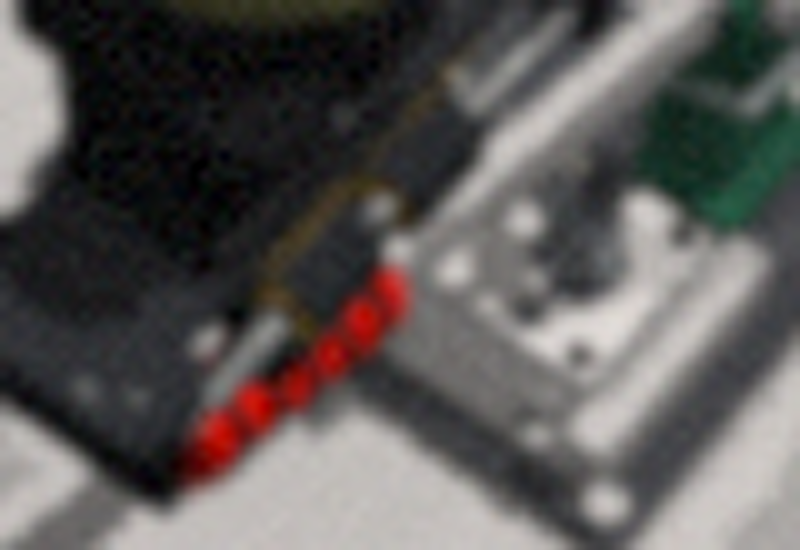

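Emit:
{"op": "arm_command", "data": {
  "targets": [
    [255,2,0,0,0,0,0],
    [255,4,0,0,0,0,0],
    [255,6,0,0,0,0,0],
    [255,8,0,0,0,0,0],
    [255,10,0,0,0,0,0],
    [255,10,0,0,0,0,0]
  ]
}}

```text
time: 8.6
ee_pos: [0.6483, -0.1089, 0.1852]
eef_rot: [-0.531, 0.467, 0.531, 0.467]
ft_force: [0.9, -0.5, 2.4]
width: 0.0002
```

In contact: the return spring reads 2.4 N. Lowering towards first touch, expected at a TCP height of about 0.136.

Emit:
{"op": "arm_command", "data": {
  "targets": [
    [255,5,0,-1,0,0,0],
    [255,11,0,-2,0,0,0],
    [255,17,0,-3,0,0,0],
    [255,23,0,-4,0,0,0],
    [255,29,0,-5,0,0,0],
    [255,35,0,-6,0,0,0],
    [255,40,0,-7,0,0,0],
    [255,44,0,-7,0,0,0],
    [255,44,0,-7,0,0,0]
  ]
}}

```text
time: 9.5
ee_pos: [0.6491, -0.1158, 0.1409]
eef_rot: [-0.531, 0.467, 0.531, 0.467]
ft_force: [-0.1, -1.0, 2.7]
width: 0.0007
```

```bash
python3 - <<'E'
from h import *
np.set_printoptions(precision=4,suppress=True)
s=read_state();print(s["time"],s["ft_force"],s["torque"],comp(s["ee_pos"]))
a=[]
im=camera("scene")[:,:,::-1]
cv2.imwrite("pics/c8.png",cv2.resize(im[205:275,265:365],None,fx=8,fy=8,interpolation=2))
E
```

```text
9.5 [-0.1303 -1.0254  2.669 ] [-0.3686 -0.0037  0.021 ] [ 0.0014 -0.1528  0.1409]
```

View pics/c8.png

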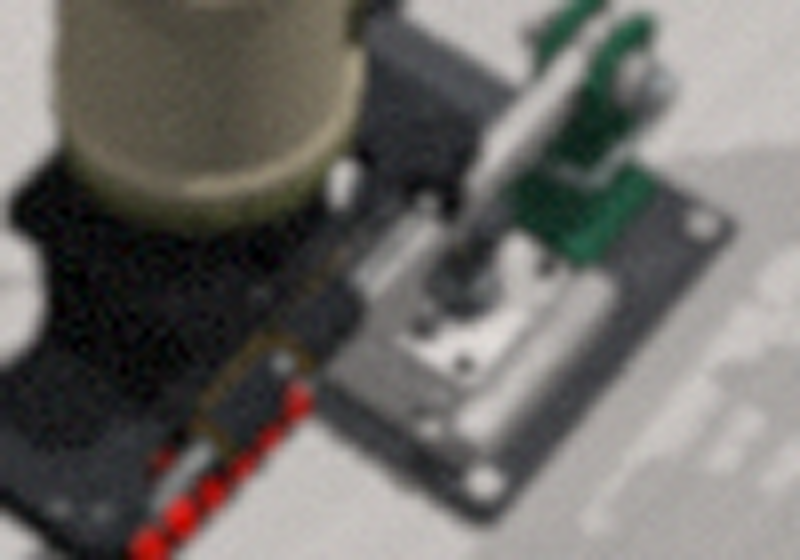

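The lever is following, and the foot is coming down over the retainer at about (322,240) in the full picture. Next, small steps to find first touch.

Emit:
{"op": "arm_command", "data": {
  "targets": [
    [255,1.5,0,0,0,0,0],
    [255,3,0,0,0,0,0],
    [255,3,0,0,0,0,0]
  ]
}}

```text
time: 9.85
ee_pos: [0.6493, -0.1159, 0.1385]
eef_rot: [0.531, -0.467, -0.531, -0.467]
ft_force: [-0.2, -1.7, 3.2]
width: 0.0
```

Emit:
{"op": "arm_command", "data": {
  "targets": [
    [255,1,0,0,0,0,0],
    [255,2,0,0,0,0,0],
    [255,2,0,0,0,0,0]
  ]
}}

```text
time: 10.15
ee_pos: [0.6494, -0.116, 0.1367]
eef_rot: [0.531, -0.467, -0.531, -0.467]
ft_force: [-1.7, -1.9, 4.4]
width: 0.0001
```

Emit:
{"op": "arm_command", "data": {
  "targets": [
    [255,1,0,0,0,0,0],
    [255,2,0,0,0,0,0],
    [255,2,0,0,0,0,0]
  ]
}}

```text
time: 10.45
ee_pos: [0.6494, -0.1162, 0.1352]
eef_rot: [0.531, -0.467, -0.531, -0.467]
ft_force: [-2.8, -2.7, 8.7]
width: 0.0004
```

Emit:
{"op": "arm_command", "data": {
  "targets": [
    [255,1,0,0,0,0,0],
    [255,2,0,0,0,0,0],
    [255,2,0,0,0,0,0]
  ]
}}

```text
time: 10.75
ee_pos: [0.6494, -0.1164, 0.1333]
eef_rot: [0.531, -0.467, -0.531, -0.467]
ft_force: [-3.7, -2.9, 8.7]
width: 0.0004
```

Emit:
{"op": "arm_command", "data": {
  "targets": [
    [255,1,0,0,0,0,0],
    [255,2,0,0,0,0,0],
    [255,2,0,0,0,0,0]
  ]
}}

```text
time: 11.05
ee_pos: [0.6495, -0.1165, 0.1314]
eef_rot: [0.531, -0.467, -0.531, -0.467]
ft_force: [-3.2, -3.4, 9.4]
width: 0.0003
```

First touch is at 0.136, as predicted. So 8 mm of squeeze is at a TCP height of about 0.112, with roughly 16 N expected.

Emit:
{"op": "arm_command", "data": {
  "targets": [
    [255,2,0,0,0,0,0],
    [255,4,0,0,0,0,0],
    [255,6,0,0,0,0,0],
    [255,8,0,0,0,0,0],
    [255,10,0,0,0,0,0],
    [255,12,0,0,0,0,0],
    [255,14,0,0,0,0,0],
    [255,15,0,0,0,0,0],
    [255,15,0,0,0,0,0]
  ]
}}

```text
time: 11.95
ee_pos: [0.6496, -0.1173, 0.117]
eef_rot: [0.532, -0.467, -0.53, -0.467]
ft_force: [-5.3, -3.9, 13.8]
width: 0.0009
```

```bash
python3 - <<'E'
from h import *
np.set_printoptions(precision=4,suppress=True)
s=read_state();print(s["time"],s["ft_force"],RC.inv().apply(s["torque"]),comp(s["ee_pos"]))
im=camera("scene")[:,:,::-1]
cv2.imwrite("pics/c9.png",cv2.resize(im[205:275,265:365],None,fx=8,fy=8,interpolation=2))
E
```

```text
11.95 [-5.3078 -3.8768 13.7797] [-0.8268  1.0605 -0.0168] [ 0.0018 -0.1543  0.117 ]
```

View pics/c9.png

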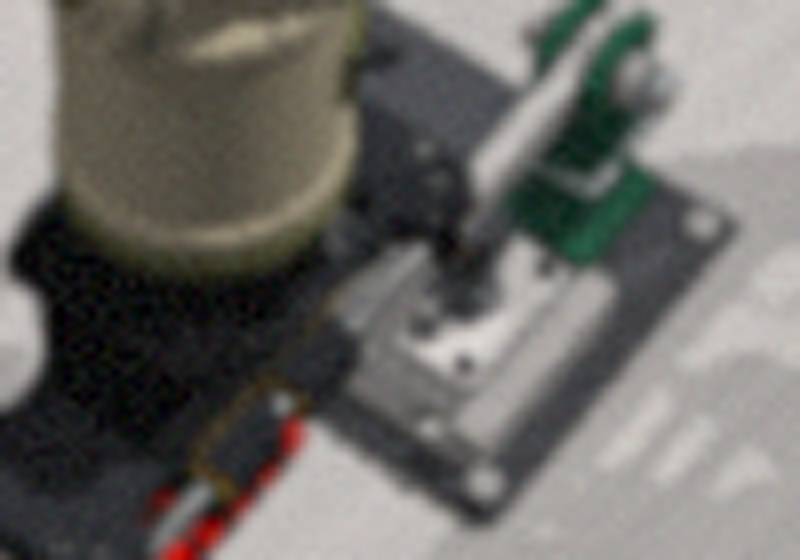

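Emit:
{"op": "arm_command", "data": {
  "targets": [
    [255,1.5,0,0,0,0,0],
    [255,3,0,0,0,0,0],
    [255,4,0,0,0,0,0],
    [255,5,0,0,0,0,0],
    [255,5,0,0,0,0,0],
    [255,5,0,0,0,0,0]
  ]
}}

```text
time: 12.6
ee_pos: [0.6497, -0.1174, 0.1123]
eef_rot: [0.532, -0.467, -0.53, -0.467]
ft_force: [-5.2, -3.9, 14.6]
width: 0.0006
```

```bash
python3 - <<'E'
from h import *
np.set_printoptions(precision=4,suppress=True)
for k in range(3):
    im=camera("scene")[:,:,::-1]
    s=read_state();print(s["time"],s["ft_force"],comp(s["ee_pos"]))
cv2.imwrite("pics/c10.png",cv2.resize(im[205:275,265:365],None,fx=8,fy=8,interpolation=2))
im=camera("top")[:,:,::-1]; cv2.imwrite("pics/t10.png",im)
cv2.imwrite("pics/s10.png",camera("scene")[:,:,::-1])
E
```

```text
12.65 [-5.1266 -3.9168 15.6529] [ 0.0018 -0.1544  0.1124]
12.7 [-5.2103 -4.1399 16.2027] [ 0.0018 -0.1544  0.1123]
12.75 [-4.3478 -4.6676 15.4039] [ 0.0018 -0.1544  0.1124]
```

View pics/c10.png

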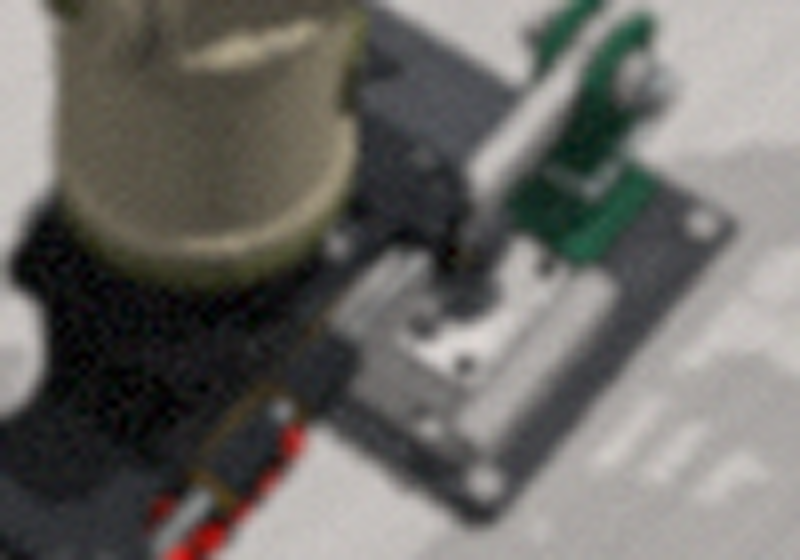

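View pics/t10.png

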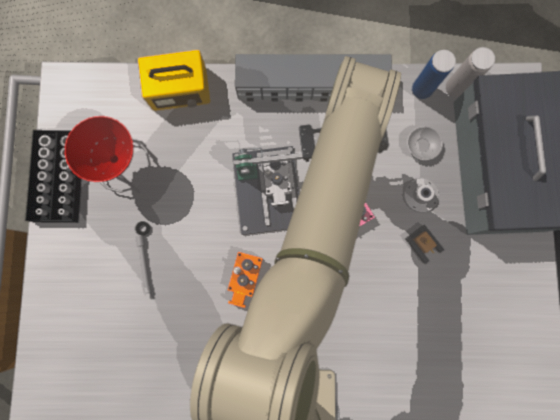

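View pics/s10.png

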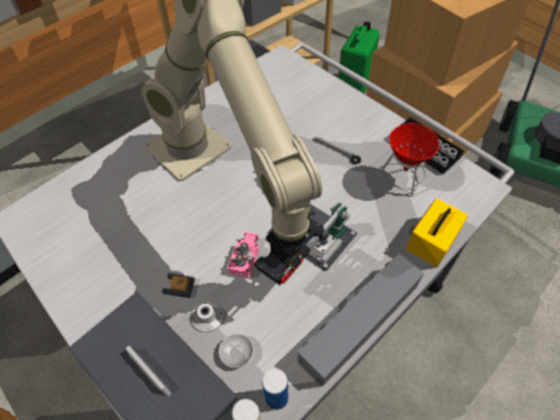

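```bash
python3 - <<'E'
from h import *
im=cv2.imread("pics/t10.png")[135:235,225:310];z=cv2.resize(im,None,fx=6,fy=6,interpolation=2)
for q in proj("top",[world([-.1035,.022,.048]),world([-.1035,-.022,.048])]):
    u=(q-[225,135]+.5)*6; print(u); cv2.circle(z,tuple(int(v) for v in u),3,(0,255,0),1)
for q in proj("top",[world([-.0395,0,.079])]):
    u=(q-[225,135]+.5)*6; cv2.circle(z,tuple(int(v) for v in u),3,(0,255,0),1)
cv2.imwrite("pics/t11.png",z)
E
```

```text
[282.91974087 418.82582742]
[385.97977674 406.31483367]
```

View pics/t11.png

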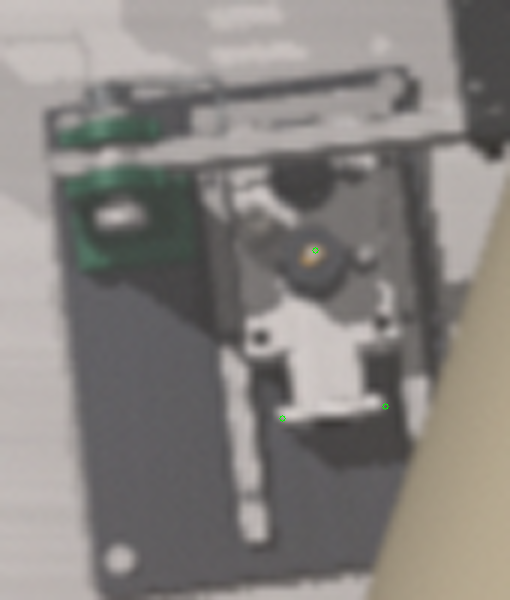

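The flange corners and the intake stem fall on the positions predicted for home, so the head has stayed put. Handing in.

```bash
python3 - <<'E'
from bench import *
s=read_state();print(s["time"],s["ee_pos"],s["ft_force"]);print(close_job())
E
```

```text
12.85 [ 0.64966139 -0.11742623  0.11236568] [-4.50430071 -4.77185872 15.52508326]
the job is handed in; nothing more can be done
None
```

The cylinder head is home against the end stop, and the arm is holding the lever down with the exhaust spring squeezed about 7.9 mm. I pushed the head in by the intake neck with the shut fingers, then pressed the lever down from above at the grip. The job was handed in at 12.85 s.

- **Head home:** the fingers stopped advancing and the push force rose to 21 N. The last top view shows the neck flange and intake stem at the positions predicted for home.
- **Squeeze:** this is worked out from the grip, not seen at the spring. The foot met the retainer with the fingertips 136 mm above the cart. They are now held at 112.4 mm, which at 3 mm per 1 mm of spring gives about 7.9 mm. The vertical force reads about 15.5 N against the expected 16 N, so the spring is well short of solid.
- **Side force:** the fingers also feel about 6.5 N sideways, within the limits. It didn't move the head or the fingertips.
- **Not checked:** the keepers themselves are too small to make out in the pictures. The other things on the cart look unmoved in the last pictures, but I didn't measure them, and the arm hides part of the pink head in the top view.

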